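Open the service panel of a bench power supply

TASK

Open up the bench power supply for service: turn both of the winged quarter-turn fasteners on its top to unlocked, then lift the aluminium access panel by its handle and swing it up until it stands upright, and leave it standing open. Leave the things lying around it where they are.

Things in the scene. Friction and masses are not known exactly. Their poses are not given: they have to be found in the camera images.
- case: Bench power supply, white and grey case fixed to the bench, 230 deep (x, -120 to +110) by 320 wide (y, -160 to +160) by 100 mm high; origin on its underside. x points from its front (display, robot side) to its rear, y left, z up. The access panel lies on its top, hinged along y at x = +60, z = 100 mm. Fastener axes: x = -50, y = +125 (left) and -125 mm (right).
- fastener_left (a joint): Left (+y) quarter-turn fastener, rad, vertical axis. 0 = locked (tongue points over the panel, square to its side edge); counter-clockwise from above to 1.57 = unlocked, at its stop (tongue and wing parallel to the panel's side edge, tongue to the rear). Starts 0 to 0.4. About 0.06 N m turns it; it stays where left. Below about 1.0 the tongue blocks the panel.
- fastener_right (a joint): The same for the right (-y) fastener: 0 = locked (tongue points over the panel); counter-clockwise from above to 1.57 = unlocked, at its stop (tongue to the front, towards the robot). Starts 0 to 0.4.
- fastener_left_grip (a point): Point on the left fastener's axis, 135 mm above the bench, 8 mm below the top of its black wing. Turns with it: x along the wing towards the tongue's tip, z up. The wing is 64 mm long (x), 12 mm thick (y), from 113 to 143 mm above the bench, centred on the axis. Under it is the steel cam tongue, 14 mm wide, 107 to 112 mm above the bench, its tip 40 mm from the axis.
- fastener_right_grip (a point): The same point on the right fastener, with the same sizes and axes.
- panel (a joint): Access panel angle, rad: 0 = shut, flat; 1.57 = upright; stop at 1.75. It opens upward and away from the robot about its rear edge. Aluminium plate 200 mm wide (y), 5 mm thick, 170 mm from the hinge line to its free front edge, about 0.3 kg. The hinge is stiff (about 5 N needed at the handle) and the panel stays at any angle where it is left.
- panel_handle (a point): Middle of the panel's round handle bar: 10 mm in diameter, 90 mm long between its two posts, parallel to the hinge. Its axis is 35 mm off the panel's outer face, 20 mm in from the free edge, 150 mm from the hinge line; 140 mm above the bench when shut. Turns with the panel: x from the free edge to the hinge, y along the bar, z out of the outer face.
- panel_hinge (a point): Middle of the panel's hinge line, 100 mm above the bench; y runs along the hinge. It turns with the panel.
- breadboard: Bystander: white prototyping board on a black plate, 125 x 70 x 13 mm (x, y, z), on the left of the case towards its rear; origin at the centre of its underside.
- multimeter: Bystander: grey hand multimeter lying flat, 180 x 85 x 42 mm, on the right of the case; origin at the centre of its underside.
- tub: Bystander: open white plastic tub, 110 x 75 x 50 mm, on the left of the case near its front; origin at the centre of its underside.
- driver: Bystander: screwdriver with black handle, 180 mm long (x), handle 26 mm in diameter, lying between the case and the multimeter; origin on the bench under its mid-length.

How it is judged:
By the outcome, as a careful person would: the job done as asked, in the order asked, and still so for the second after the job is handed in, with the robot touching nothing.
It also fails if it takes over 67 s, if anything falls off the work surface, if the arm or the gripper's body presses on something with over 40 N, if the wrist force passes 120 N, or if a joint passes its speed limit or range.

ROBOT

A 6-joint arm with a two-finger parallel gripper is mounted at the origin on the work surface. World frame = base frame: x ahead of the robot, y to its left, z up, the work surface at z = 0. Lengths are in m, angles in rad, forces in N, time in s.
With the tool pointing down it reaches from about 0.3 to 0.775 m from the base axis. Payload 14.6 kg.
Tool frame: the origin (TCP) lies on the centre line of the jaws, within the pads' length; the fingertips stand 19 mm ahead of it and the grasp point (between the pads) is the TCP (ctrl.tip_reach is the distance from the TCP to the fingertips, in m); x points along the fingers, y is the direction in which the jaws open and shut, and the axes are right-handed (so a half turn about x gives the same grasp; the last joint's range is limited). The gripper opens to 94 mm and grips with 3 to 60 N. Pads are 16 mm wide; open, the fingers measure 119 mm over their backs; the gripper's body (75 mm by 177 mm) begins 78 mm behind the grasp point.
Start: joints at [-1.381, 0.3, 1.521, -0, 1.321, -0.067], TCP at [0.14, -0.532, 0.224] pointing down, gripper open.
Joint ranges: [-3.03, 3.03], [-0.79, 2.21], [0.23, 2.52], [-1.04, 4.18], [0, 3.07], [-2.55, 2.55]. Speed limits (rad/s): [2.22, 2.22, 2.57, 3.14, 3.14, 3.14].

INTERFACE

Orientations are given as [roll, pitch, yaw] about the fixed x, y, z axes, in that order (R = Rz(yaw) Ry(pitch) Rx(roll)).
In Python, from station import ctrl, optics, models gives the robot as it stands. The module is installed in compiled form; this text tells all that it offers.
- The arm moves only by the tool arm_command, never from a script. Its argument "deltas" is a list of rows, each an object with "translation": the shift along the tool's x, y, z in units of 25 mm (1.0 is 25 mm), a list of three; "turn": the turn, a rotation vector about the tool's x, y, z in units of 5 degrees (1.0 is 5 degrees), a list of three. In form: [{"translation": [x, y, z], "turn": [rx, ry, rz]}, ...]. A call has 1 to 12 rows; each row is the pose to reach, as a shift and turn from the pose commanded when the call began, along the tool's axes at that moment; what a row does not reach only later rows make up. A row lasts 1/12 s, in which the tool goes at most 41.7 mm and 7.16 degrees, less where a joint would pass 70% of its speed; a pose out of reach is approached as far as the arm can. A call with a gripper value outside its range is refused whole. "gripper" is the finger opening in mm, from 0 to 94, set as the call begins (left out, the last holds). The fingers move at their own pace and stop on an object; "force" is the grip in N (left out, the last holds). Time passes only in rows, so rows that repeat a pose let the fingers close. It gives the time, the measured TCP pose, the force and the opening at its end, in the units of the state.
- ctrl.get_obs(): the state, without advancing time (a new reading comes with each control period).
- optics.camera(name): name is "scene" or "top" or "wrist"; returns the picture (384x512x3 uint8, red, green, blue); there is no depth.
- optics.get_calibration(name): a dict with "K" (3x3 intrinsics, pixels), "origin" and "orientation" of the camera in the world. Camera axes: x right, y down, z forward; pixel columns grow to the right and rows downward; lengths in m; the calibration is good to about 2 mm. The wrist camera is an equidistant fisheye: a pixel r from the principal point sees the ray r / f radians off the axis. A picture is of the moment at which its call begins: read the wrist's pose just before it. get_calibration takes no time and is no camera call; for the wrist camera it gives the pose at the moment of the call.
- ctrl.hand_in(): hands the job in, once; it reports no verdict.
Trained networks look in the newest picture that a camera, given by its name, has taken for a name from the list of things; names that differ only in an ending like _2 or _b are one class to them, and where a whole thing is asked for, a point or a joint stands for the part that bears it (a point fixed in the world has none). Each returns a list of dicts, best first, with "score" (0 to 1); they miss things now and then, are a little off and sometimes report something else, mostly with a low value. They report only what shows in the picture. A call takes as long as a camera call.
- models.look_for(target, camera): "box" ([left, top, right, bottom] in pixels, round what is visible of it).
- models.cut_out(target, camera): "pixels" (384x512 bool, what is visible of it) and "box" ([left, top, right, bottom] in pixels, round what is visible of it).
- models.mark_of(target, camera): "at" ([column, row] in pixels: a listed point, or the origin of a listed thing).
The state is a dict: "time_s": time; "qpos": joint angles; "joint_vel": joint speeds; "tau": joint torques, N m; "ee_pos": TCP position; "eef_rot": TCP orientation; "force": force on the tool from outside, world axes, zero at the start; "moment": the same for the moment, N m; "grip_width": finger opening in m.
Only numpy, scipy, OpenCV 4.12 (cv2) and the standard library are available. Lean on these libraries where they do the work, as an engineer would, in place of code of your own. Each camera call takes 0.05 s, during which the arm holds its last target.

## Working session

There is one attempt and no reset: what is moved stays moved. The work goes in short steps, Python scripts to look and compute and a tool call to move; the robot and the scene stay as the last step left them, time stands still between calls to the robot, and variables do not carry over. Pictures are saved under pics/ and viewed, and the job is handed in when it is done.

Besides the shell and the picture viewer there is one more tool, called after "Emit:" as name(argument=value, ...), one argument or row to a line, values as JSON. arm_command: Moves the arm, as the interface text tells. Its arguments: {"type":"object","properties":{"deltas":{"type":"array"},"gripper":{"type":"number"},"force":{"type":"number"}},"required":["deltas"]}

```bash
mkdir -p pics; ls; python3 - <<'E'
from station import ctrl, optics, models
import cv2, numpy as np
print(ctrl.get_obs(), ctrl.tip_reach)
for n in ("scene","top"):
    im=optics.camera(n); cv2.imwrite(f"pics/{n}0.png",im[:,:,::-1])
    c=optics.get_calibration(n); print(n,c)
    for t in ("case","fastener_left_grip","fastener_right_grip","panel_handle","panel_hinge","breadboard","multimeter","tub","driver"):
        r=models.mark_of(t,n); print(t,[(np.round(x["at"],1),round(x["score"],2)) for x in r[:2]])
E
```

```text
pics
{'time_s': 0.0, 'qpos': array([-1.38059161e+00,  3.00487408e-01,  1.52158491e+00, -8.69665744e-06,
        1.32070189e+00, -6.66058588e-02]), 'joint_vel': array([ 0.00042911, -0.00164728, -0.0002622 ,  0.00089024, -0.00036118,
       -0.00189915]), 'tau': array([-1.39397522e-03, -5.31803656e+01, -3.52737594e+01,  7.07567786e-02,
        2.43562093e-02, -1.02509939e-04]), 'ee_pos': array([ 0.13964425, -0.53172541,  0.22387575]), 'eef_rot': array([-1.63027308,  1.56961475,  1.76813231]), 'force': array([-0.61212966, -0.4459411 , -0.35021017]), 'moment': array([-0.00658212, -0.01397845,  0.03737349]), 'grip_width': 0.09423999794496189} 0.019
scene {'K': array([[492.56460556,   0.        , 259.89754481],
       [  0.        , 492.56460556, 205.1165505 ],
       [  0.        ,   0.        ,   1.        ]]), 'origin': array([1.38963747, 0.4868263 , 1.02162425]), 'orientation': array([-2.33797765,  0.01494745,  2.04655164])}
case [(array([231.5, 220.7]), 0.6), (array([220.9, 211.8]), 0.53)]
fastener_left_grip [(array([279.5, 200.4]), 0.73)]
fastener_right_grip [(array([208.3, 163.8]), 
[... 320 characters left out ...]
      [  0.        , 457.85952419, 189.26034559],
       [  0.        ,   0.        ,   1.        ]]), 'origin': array([0.41371281, 0.01871548, 1.2715999 ]), 'orientation': array([-3.03999303, -0.00351803, -1.59719645])}
case [(array([276.3, 185.6]), 0.74)]
fastener_left_grip [(array([225.7, 192.9]), 0.56), (array([191.8, 207.9]), 0.36)]
fastener_right_grip [(array([323.6, 204.6]), 0.72)]
panel_handle [(array([272.7, 213.5]), 0.9)]
panel_hinge [(array([284.5, 157.1]), 0.8)]
breadboard [(array([276.9, 185.3]), 0.75), (array([182.8, 161.7]), 0.58)]
multimeter [(array([379.5, 204.4]), 0.64), (array([343.4, 192.7]), 0.44)]
tub [(array([193.6, 208. ]), 0.57)]
driver [(array([342.7, 194.6]), 0.8)]
```

```bash
cat > h.py <<'E'
import numpy as np
from scipy.spatial.transform import Rotation as R
from station import optics
def ray(cam,uv,c=None):
    c=c or optics.get_calibration(cam)
    K=c["K"];d=np.array([(uv[0]-K[0,2])/K[0,0],(uv[1]-K[1,2])/K[1,1],1])
    if cam=="wrist":
        r=np.hypot(d[0],d[1]); d=np.array([d[0]/r*np.sin(r),d[1]/r*np.sin(r),np.cos(r)]) if r>0 else d
    return np.array(c["origin"]),R.from_euler("xyz",c["orientation"]).apply(d)
def at_z(cam,uv,z,c=None):
    o,d=ray(cam,uv,c); return o+d*(z-o[2])/d[2]
def proj(cam,p,c=None):
    c=c or optics.get_calibration(cam);K=c["K"]
    q=R.from_euler("xyz",c["orientation"]).inv().apply(np.atleast_2d(p)-c["origin"])
    if cam=="wrist":
        r=np.hypot(q[:,0],q[:,1]);th=np.arctan2(r,q[:,2]);s=th/np.maximum(r,1e-9);return np.c_[q[:,0]*s*K[0,0]+K[0,2],q[:,1]*s*K[1,1]+K[1,2]]
    return np.c_[q[:,0]/q[:,2]*K[0,0]+K[0,2],q[:,1]/q[:,2]*K[1,1]+K[1,2]]
E
python3 - <<'E'
from h import *
import cv2
for cam,d in {"scene":dict(fl=(279.5,200.4,.135),fr=(208.3,163.8,.135),h=(250.1,170.9,.14),hi=(221.1,209.3,.1)),"top":dict(fl=(225.7,192.9,.135),fr=(323.6,204.6,.135),h=(272.7,213.5,.14),hi=(284.5,157.1,.1))}.items():
    for k,v in d.items(): print(cam,k,at_z(cam,v[:2],v[2]).round(4))
for n,(x0,x1,y0,y1) in dict(scene=(140,370,110,300),top=(160,430,120,270)).items():
    im=cv2.imread(f"pics/{n}0.png")[y0:y1,x0:x1]; cv2.imwrite(f"pics/{n}0c.png",cv2.resize(im,None,fx=2.9,fy=2.9,interpolation=cv2.INTER_CUBIC))
E
```

```text
scene fl [0.5396 0.0917 0.135 ]
scene fr [ 0.4928 -0.1555  0.135 ]
scene h [ 0.473  -0.0309  0.14  ]
scene hi [ 0.6067 -0.0489  0.1   ]
top fl [0.5224 0.0921 0.135 ]
top fr [ 0.4868 -0.1508  0.135 ]
top h [ 0.4678 -0.0233  0.14  ]
top hi [ 0.6149 -0.0597  0.1   ]
```

View pics/scene0.png

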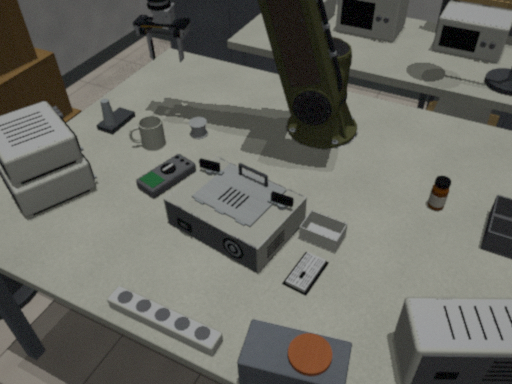

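View pics/top0c.png

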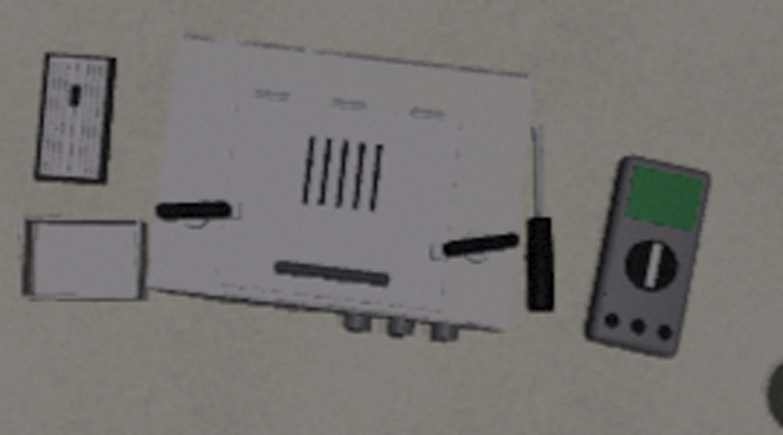

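View pics/scene0c.png

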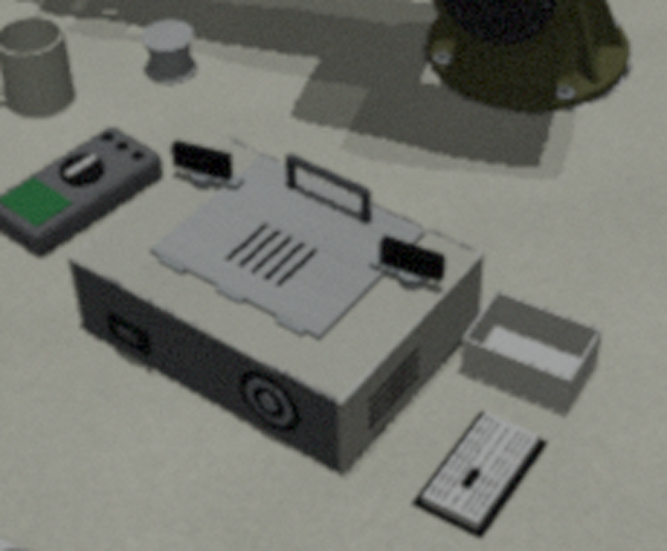

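```bash
cat > fit.py <<'E'
from h import *
import cv2
from scipy.optimize import least_squares
def wing_centers(cam,img):
    out={}
    return out
if __name__=="__main__":
    from station import models
    obs={"scene":{},"top":{}}
    cal={c:optics.get_calibration(c) for c in obs}
    ms={}
    for c in obs:
        im=optics.camera(c)
        for f in ("fastener_left","fastener_right"):
            r=models.cut_out(f,c)
            for k in r[:2]: print(c,f,round(k["score"],2),k["box"],k["pixels"].sum())
        g=im.max(axis=2)
        n,l,s,cen=cv2.connectedComponentsWithStats((g<45).astype(np.uint8))
        for i in range(1,n):
            if 25<s[i,4]<600 and 150<cen[i][0]<400 and 120<cen[i][1]<280:
                ys,xs=np.where(l==i); w,v=np.linalg.eigh(np.cov(np.c_[xs,ys].T)); print("dark",c,s[i],cen[i].round(1),v[:,1].round(3),np.sqrt(12*w).round(1))
E
python3 fit.py
```

```text
scene fastener_left 0.73 [267.7, 191.2, 289.4, 210.3] 290
scene fastener_right 0.8 [200.1, 156.8, 223.8, 174.7] 245
dark scene [200 159  20  13 152] [209.4 164.9] [-0.951 -0.31 ] [ 7.7 19.8]
dark scene [161 164  15  10  76] [168.4 169.2] [-1.     0.015] [ 9.2 14.2]
dark scene [139 168  56  29 213] [168.  183.7] [-0.902  0.431] [11.  58.4]
dark scene [272 192  21  14 183] [281.7 198.9] [-0.938 -0.347] [ 8.4 21.5]
dark scene [274 235  10  15  53] [277.1 241.6] [-0.456  0.89 ] [ 5.8 13.6]
top fastener_left 0.54 [209.4, 184.9, 241.5, 200.5] 201
top fastener_right 0.64 [169.4, 137.4, 200.6, 183.3] 1134
top fastener_right 0.63 [310.4, 200.8, 338.7, 209.6] 213
dark top [172 140  28  43 126] [193.9 165. ] [-0.314  0.949] [16.8 49.7]
dark top [362 175  14  62 110] [368.  205.9] [-0.198  0.98 ] [ 1.8 63.3]
dark top [214 190  25   6 125] [225.9 192.1] [-1.     0.015] [ 5.1 24.5]
dark top [342 195   9  32 275] [345.8 211. ] [0.021 1.   ] [ 8.6 31.7]
dark top [313 201  26   7 114] [325.1 203.9] [-0.991  0.133] [ 4.5 25.3]
dark top [376 203  18  17 185] [383.9 211.1] [-0.977 -0.214] [14.9 17.8]
```

```bash
cat > fit2.py <<'E'
from h import *
from scipy.optimize import least_squares
s=lambda x,y:(160+x/2.9,120+y/2.9)
obs=[("top",(225.9,192.1),(-.05,.125,.141),1),("top",(325.1,203.9),(-.05,-.125,.141),1),
("scene",(281.7,198.9),(-.05,.125,.129),1),("scene",(209.4,164.9),(-.05,-.125,.129),1),
("top",(272.7,213.5),(-.09,0,.14),1),("scene",(250.1,170.9),(-.09,0,.14),1),
("top",(284.5,157.1),(.06,0,.1),.4),("scene",(221.1,209.3),(.06,0,.1),.4),
("top",s(185,36),(.11,.16,.1),.5),("top",s(528,75),(.11,-.16,.1),.5),("top",s(147,290),(-.12,.16,.1),.5),("top",s(503,331),(-.12,-.16,.1),.5)]
cal={c:optics.get_calibration(c) for c in("top","scene")}
def W(p,q): 
    c,s_=np.cos(p[2]),np.sin(p[2]); return np.array([p[0]+c*q[0]-s_*q[1],p[1]+s_*q[0]+c*q[1],q[2]])
f=lambda p:np.concatenate([w*(proj(c,W(p,q),cal[c])[0]-uv) for c,uv,q,w in obs])
r=least_squares(f,[.55,-.03,-.14],loss="soft_l1")
print(r.x, f(r.x).reshape(-1,2).round(1).tolist())
for cc in cal:
    o2=[o for o in obs if o[0]==cc]
    g=least_squares(lambda p:np.concatenate([w*(proj(c,W(p,q),cal[c])[0]-uv) for c,uv,q,w in o2]),r.x); print(cc,g.x)
p=r.x
for n,q in dict(fl=(-.05,.125,.135),fr=(-.05,-.125,.135),h=(-.09,0,.14),hi=(.06,0,.1)).items(): print(n,W(p,q).round(4))
# wing direction in world from top blobs
for n,c,v in(("L",(225.9,192.1),(-1,.015)),("R",(325.1,203.9),(-.991,.133))):
    a=at_z("top",np.array(c)-12*np.array(v),.143);b=at_z("top",np.array(c)+12*np.array(v),.143);d=b-a
    print(n,"wing angle", np.arctan2(d[1],d[0])-p[2])
E
python3 fit2.py
```

```text
[ 0.55600963 -0.03913743 -0.14745178] [[-0.3, -0.4], [0.7, -0.1], [0.2, -0.3], [-0.1, -0.4], [1.0, 0.3], [2.6, -0.7], [-1.8, -0.0], [-0.5, 0.9], [-1.3, -0.8], [0.6, -0.1], [-0.6, -0.7], [0.3, -0.2]]
top [ 0.55538814 -0.03903433 -0.15010321]
scene [ 0.55810767 -0.04020606 -0.14128579]
fl [0.5249 0.0919 0.135 ]
fr [ 0.4882 -0.1554  0.135 ]
h [ 0.467  -0.0259  0.14  ]
hi [ 0.6154 -0.048   0.1   ]
L wing angle 1.7072568507731056
R wing angle 1.8254194945822921
```

```bash
cat > go.py <<'E'
from h import *
from station import ctrl
def state():
    o=ctrl.get_obs(); return np.array(o["ee_pos"]),R.from_euler("xyz",o["eef_rot"]),o
def Rdown(yaw):  # tool x down, tool y horizontal at yaw
    y=np.array([np.cos(yaw),np.sin(yaw),0]);x=np.array([0,0,-1.]);return R.from_matrix(np.c_[x,y,np.cross(x,y)])
def to(p,Rt,base=None):
    p0,R0,o=state()
    if base is not None: p0,R0=base
    t=R0.inv().apply(np.array(p)-p0)/.025; w=(R0.inv()*Rt).as_rotvec()/np.radians(5)
    return t.round(2).tolist(),w.round(2).tolist()
def show():
    p,r,o=state();y=r.as_matrix()[:,1];x=r.as_matrix()[:,0]
    print("t",round(o["time_s"],2),"p",p.round(4),"toolx",x.round(3),"yaw_y",round(np.arctan2(y[1],y[0]),3),"F",np.round(o["force"],1),"M",np.round(o["moment"],2),"w",round(o["grip_width"],4),"q",np.round(o["qpos"],2))
E
python3 - <<'E'
from go import *
show()
for yaw in (.107,.107-np.pi): print(to((.488,-.155,.224),Rdown(yaw)))
E
```

```text
t 1.3 p [ 0.1397 -0.5319  0.2244] toolx [-0.  0. -1.] yaw_y -1.314 F [0.2 0.5 0.7] M [ 0.02 -0.    0.02] w 0.094 q [-1.38  0.3   1.52 -0.    1.32 -0.07]
([0.02, -11.04, -17.31], [-16.28, -0.0, 0.0])
([0.02, -11.04, -17.31], [19.72, 0.0, 0.0])
```

Emit:
arm_command(
  deltas=[
    {"translation": [0,-0.4,-0.6],"turn": [-0.6,0,0]},
    {"translation": [0,-1.2,-1.8],"turn": [-1.7,0,0]},
    {"translation": [0,-2.1,-3.2],"turn": [-3.0,0,0]},
    {"translation": [0,-3.0,-4.6],"turn": [-4.3,0,0]},
    {"translation": [0,-3.9,-6.0],"turn": [-5.6,0,0]},
    {"translation": [0,-4.8,-7.4],"turn": [-6.9,0,0]},
    {"translation": [0,-5.7,-8.8],"turn": [-8.2,0,0]},
    {"translation": [0,-6.6,-10.2],"turn": [-9.5,0,0]},
    {"translation": [0,-7.5,-11.6],"turn": [-10.8,0,0]},
    {"translation": [0,-8.4,-13.0],"turn": [-12.1,0,0]},
    {"translation": [0,-9.3,-14.4],"turn": [-13.4,0,0]},
    {"translation": [0,-10.0,-15.6],"turn": [-14.6,0,0]},
  ],
  gripper=45,
)

```text
time_s: 2.3
ee_pos: [0.4547, -0.1887, 0.2247]
eef_rot: [1.448, 1.57, -0.156]
force: [-0.0, -0.0, -0.5]
grip_width: 0.0449
```

```bash
python3 - <<'E'
from go import *
show()
print(to((.488,-.155,.224),Rdown(.107)))
E
```

```text
t 2.3 p [ 0.4547 -0.1887  0.2247] toolx [ 0.001 -0.    -1.   ] yaw_y -0.033 F [-0.  -0.  -0.5] M [-0.05 -0.09  0.05] w 0.0449 q [-0.47  0.17  1.68  0.    1.29 -0.43]
([0.03, 1.29, -1.39], [-1.61, 0.0, -0.01])
```

Emit:
arm_command(
  deltas=[
    {"translation": [0,0.7,-0.7],"turn": [-0.8,0,0]},
    {"translation": [0,1.3,-1.4],"turn": [-1.6,0,0]},
    {"translation": [0,1.3,-1.4],"turn": [-1.6,0,0]},
    {"translation": [0,1.3,-1.4],"turn": [-1.6,0,0]},
  ],
)

```text
time_s: 2.63
ee_pos: [0.4875, -0.1568, 0.2242]
eef_rot: [-1.812, 1.57, 3.002]
force: [-0.1, 0.4, 0.3]
grip_width: 0.0454
```

```bash
python3 - <<'E'
from go import *
import cv2
from station import models
show()
c=optics.get_calibration("wrist"); im=optics.camera("wrist"); print(c)
cv2.imwrite("pics/w1.png",cv2.resize(im[:,:,::-1],None,fx=1.5,fy=1.5))
for t in ("fastener_right_grip","panel_handle"):
    for r in models.mark_of(t,"wrist")[:2]: print(t,r["score"],r["at"],at_z("wrist",r["at"],.135,c))
print(proj("wrist",[[.4882,-.1554,.143],[.467,-.026,.14]],c))
E
```

```text
t 2.63 p [ 0.4875 -0.1568  0.2242] toolx [-0.  0. -1.] yaw_y 0.101 F [-0.1  0.4  0.3] M [ 0.01 -0.1   0.01] w 0.0454 q [-0.38  0.22  1.63 -0.    1.3  -0.48]
{'K': array([[297.31863964,   0.        , 258.74849115],
       [  0.        , 297.31863964, 193.01083886],
       [  0.        ,   0.        ,   1.        ]]), 'origin': array([ 0.4813945 , -0.08677824,  0.38345631]), 'orientation': array([2.90256999e+00, 9.47531755e-04, 1.00959330e-01])}
fastener_right_grip 0.75 [260.6, 201.2] [ 0.48959369 -0.15413922  0.135     ]
panel_handle 0.96 [249.3, 48.8] [ 0.46707967 -0.025478    0.135     ]
[[258.84650347 204.98168122]
 [248.94041581  47.94872939]]
```

View pics/w1.png

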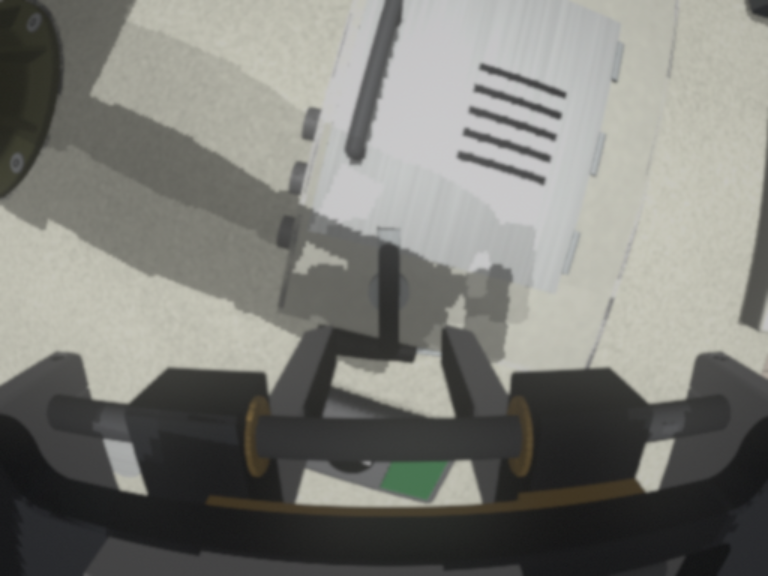

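```bash
python3 - <<'E'
from go import *
print(to((.4887,-.155,.136),Rdown(.107)))
E
```

```text
([3.54, 0.09, -0.12], [-0.11, 0.0, 0.0])
```

Emit:
arm_command(
  deltas=[
    {"translation": [0.6,0.1,-0.1],"turn": [0,0,0]},
    {"translation": [1.4,0.1,-0.1],"turn": [0,0,0]},
    {"translation": [2.2,0.1,-0.1],"turn": [0,0,0]},
    {"translation": [3.0,0.1,-0.1],"turn": [0,0,0]},
    {"translation": [3.5,0.1,-0.1],"turn": [0,0,0]},
    {"translation": [3.5,0.1,-0.1],"turn": [0,0,0]},
  ],
)

```text
time_s: 3.28
ee_pos: [0.488, -0.1551, 0.1347]
eef_rot: [-2.027, 1.567, 2.783]
force: [-1.0, 0.3, -0.0]
grip_width: 0.0447
```

Emit:
arm_command(
  deltas=[
    {"translation": [0,0,0],"turn": [0,0,0]},
    {"translation": [0,0,0],"turn": [0,0,0]},
    {"translation": [0,0,0],"turn": [0,0,0]},
    {"translation": [0,0,0],"turn": [0,0,0]},
    {"translation": [0,0,0],"turn": [0,0,0]},
    {"translation": [0,0,0],"turn": [0,0,0]},
  ],
  gripper=0,
  force=15,
)

```text
time_s: 3.78
ee_pos: [0.4878, -0.155, 0.1376]
eef_rot: [-1.566, 1.566, -3.037]
force: [-14.7, -0.8, 11.3]
grip_width: 0.0121
```

```bash
python3 - <<'E'
from go import *
show()
E
```

```text
t 3.78 p [ 0.4878 -0.155   0.1376] toolx [-0.005 -0.    -1.   ] yaw_y 0.1 F [-14.7  -0.8  11.3] M [-0.28  2.93 -0.04] w 0.0121 q [-0.38  0.31  1.72 -0.    1.11 -0.48]
```

Emit:
arm_command(
  deltas=[
    {"translation": [0,-0.04,0],"turn": [0,0,0]},
    {"translation": [0,-0.04,0],"turn": [-0.5,0,0]},
    {"translation": [0,-0.04,0],"turn": [-1,0,0]},
    {"translation": [0,-0.04,0],"turn": [-1,0,0]},
  ],
)

```text
time_s: 4.12
ee_pos: [0.4875, -0.1551, 0.1376]
eef_rot: [-1.58, 1.568, -2.961]
force: [-11.9, -0.7, 9.6]
grip_width: 0.0118
```

```bash
python3 - <<'E'
from go import *
show()
E
```

```text
t 4.12 p [ 0.4875 -0.1551  0.1376] toolx [-0.002 -0.    -1.   ] yaw_y 0.19 F [-11.9  -0.7   9.6] M [-0.31  2.21  0.03] w 0.0118 q [-0.38  0.31  1.73 -0.    1.11 -0.57]
```

Emit:
arm_command(
  deltas=[
    {"translation": [0,-0.08,0],"turn": [-1,0,0]},
    {"translation": [0,-0.08,0],"turn": [-2,0,0]},
    {"translation": [0,-0.08,0],"turn": [-3,0,0]},
    {"translation": [0,-0.08,0],"turn": [-4,0,0]},
    {"translation": [0,-0.08,0],"turn": [-5,0,0]},
    {"translation": [0,-0.08,0],"turn": [-6,0,0]},
    {"translation": [0,-0.08,0],"turn": [-7,0,0]},
    {"translation": [0,-0.08,0],"turn": [-7,0,0]},
  ],
)

```text
time_s: 4.78
ee_pos: [0.4865, -0.1555, 0.1376]
eef_rot: [-0.446, 1.57, -1.214]
force: [-3.0, -1.4, 7.0]
grip_width: 0.012
```

```bash
python3 - <<'E'
from go import *
show()
print(to((.4875,-.155,.137),Rdown(1.423)))
E
```

```text
t 4.78 p [ 0.4865 -0.1555  0.1376] toolx [ 0.    -0.001 -1.   ] yaw_y 0.802 F [-3.  -1.4  7. ] M [-0.33  0.6   0.03] w 0.012 q [-0.38  0.3   1.73 -0.    1.11 -1.18]
([0.02, 0.04, 0.02], [-7.11, 0.01, 0.01])
```

Emit:
arm_command(
  deltas=[
    {"translation": [0,0,0],"turn": [-1,0,0]},
    {"translation": [0,0,0],"turn": [-2,0,0]},
    {"translation": [0,0,0],"turn": [-3,0,0]},
    {"translation": [0,0,0],"turn": [-4,0,0]},
    {"translation": [0,0,0],"turn": [-5,0,0]},
    {"translation": [0,0,0],"turn": [-6,0,0]},
    {"translation": [0,0,0],"turn": [-6.7,0,0]},
    {"translation": [0,0,0],"turn": [-7.2,0,0]},
    {"translation": [0,0,0],"turn": [-7.6,0,0]},
    {"translation": [0,0,0],"turn": [-7.6,0,0]},
  ],
)

```text
time_s: 5.62
ee_pos: [0.4863, -0.1561, 0.1376]
eef_rot: [-1.6, 1.569, -1.711]
force: [-6.2, -5.7, 6.5]
grip_width: 0.0121
```

```bash
python3 - <<'E'
from go import *
show()
E
```

```text
t 5.62 p [ 0.4863 -0.1561  0.1376] toolx [-0.    -0.002 -1.   ] yaw_y 1.461 F [-6.2 -5.7  6.5] M [-1.34  1.09 -0.35] w 0.0121 q [-0.38  0.3   1.73 -0.    1.11 -1.84]
```

Emit:
arm_command(
  deltas=[
    {"translation": [0,0,0],"turn": [0,0,0]},
    {"translation": [0,0,0],"turn": [0,0,0]},
    {"translation": [0,0,0],"turn": [0,0,0]},
    {"translation": [-0.5,0,0],"turn": [0,0,0]},
    {"translation": [-1.3,0,0],"turn": [0,0,0]},
    {"translation": [-2.2,0,0],"turn": [0,0,0]},
    {"translation": [-3.0,0,0],"turn": [0,0,0]},
    {"translation": [-3.5,0,0],"turn": [0,0,0]},
    {"translation": [-3.5,0,0],"turn": [0,0,0]},
  ],
  gripper=45,
)

```text
time_s: 6.37
ee_pos: [0.4875, -0.1553, 0.227]
eef_rot: [-0.232, 1.566, -0.343]
force: [-0.6, 0.6, 0.5]
grip_width: 0.0452
```

```bash
python3 - <<'E'
from go import *
import cv2
show()
im=optics.camera("wrist");cv2.imwrite("pics/w2.png",cv2.resize(im[:,:,::-1],None,fx=1.5,fy=1.5))
print(to((.5245,.092,.224),Rdown(-.01)))
E
```

```text
t 6.37 p [ 0.4875 -0.1553  0.227 ] toolx [ 0.004 -0.001 -1.   ] yaw_y 1.461 F [-0.6  0.6  0.5] M [ 0.04 -0.18 -0.03] w 0.0452 q [-0.38  0.21  1.63  0.    1.3  -1.84]
([0.04, 9.99, 0.41], [16.85, 0.02, -0.01])
```

View pics/w2.png

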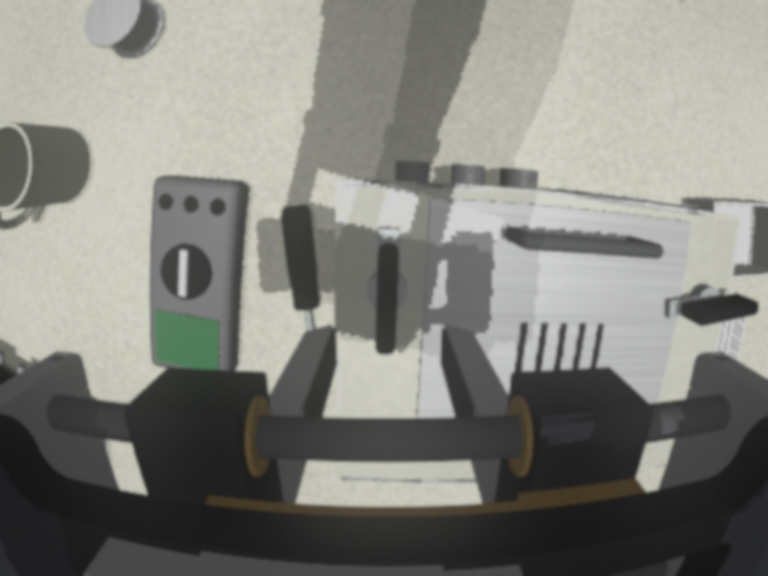

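Emit:
arm_command(
  deltas=[
    {"translation": [0,0.5,0],"turn": [0.8,0,0]},
    {"translation": [0,1.3,0.1],"turn": [2.2,0,0]},
    {"translation": [0,2.2,0.1],"turn": [3.6,0,0]},
    {"translation": [0,3.1,0.1],"turn": [5.0,0,0]},
    {"translation": [0,4.0,0.2],"turn": [6.4,0,0]},
    {"translation": [0,4.9,0.2],"turn": [7.8,0,0]},
    {"translation": [0,5.8,0.2],"turn": [9.2,0,0]},
    {"translation": [0,6.7,0.3],"turn": [10.6,0,0]},
    {"translation": [0,7.6,0.3],"turn": [12.0,0,0]},
    {"translation": [0,8.4,0.4],"turn": [13.4,0,0]},
    {"translation": [0,9.2,0.4],"turn": [14.8,0,0]},
    {"translation": [0,9.7,0.4],"turn": [16.2,0,0]},
  ],
)

```text
time_s: 7.42
ee_pos: [0.5227, 0.0865, 0.2228]
eef_rot: [-1.672, 1.569, 3.082]
force: [0.5, 0.1, -0.2]
grip_width: 0.0447
```

Emit:
arm_command(
  deltas=[
    {"translation": [0,0.15,-0.25],"turn": [0.6,0,0]},
    {"translation": [0,0.15,-0.25],"turn": [0.6,0,0]},
    {"translation": [0,0.15,-0.25],"turn": [0.6,0,0]},
  ],
)

```text
time_s: 7.67
ee_pos: [0.5261, 0.0913, 0.2232]
eef_rot: [-1.463, 1.569, -3.036]
force: [-0.1, -0.2, -0.1]
grip_width: 0.0453
```

```bash
python3 - <<'E'
from go import *
import cv2
from station import models
show()
c=optics.get_calibration("wrist"); im=optics.camera("wrist")
cv2.imwrite("pics/w3.png",cv2.resize(im[:,:,::-1],None,fx=1.5,fy=1.5))
for t in ("fastener_left_grip","panel_handle"):
    for r in models.mark_of(t,"wrist")[:2]: print(t,r["score"],r["at"],at_z("wrist",r["at"],.135,c))
print(to((.5245,.092,.224),Rdown(-.01)))
E
```

```text
t 7.67 p [0.5261 0.0913 0.2232] toolx [-0.002 -0.    -1.   ] yaw_y -0.002 F [-0.1 -0.2 -0.1] M [-0.06 -0.09 -0.05] w 0.0453 q [ 0.1   0.27  1.57 -0.    1.31  0.11]
fastener_left_grip 0.84 [255.9, 203.5] [0.5240749  0.09195798 0.135     ]
fastener_left_grip 0.63 [340.9, 83.8] [0.59585147 0.19568691 0.135     ]
panel_handle 0.88 [200.1, 316.8] [ 0.46543774 -0.03073593  0.135     ]
([0.0, -0.07, -0.05], [0.07, 0.0, 0.01])
```

View pics/w3.png

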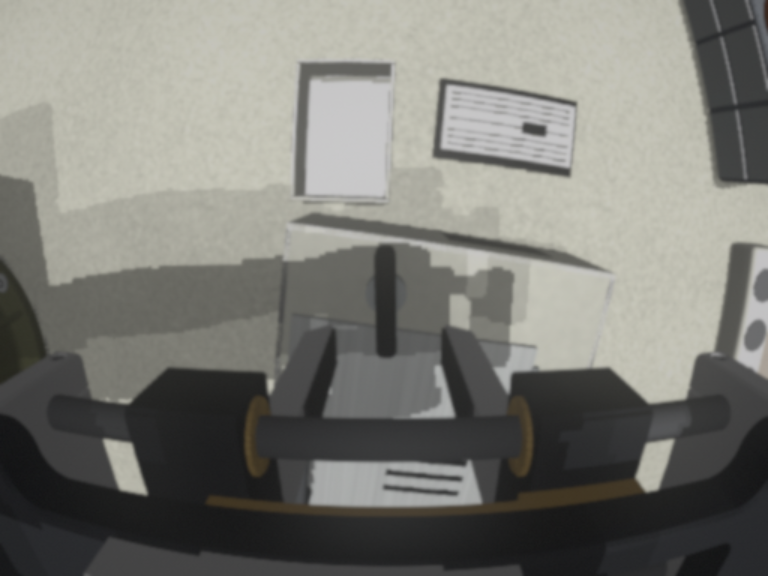

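Emit:
arm_command(
  deltas=[
    {"translation": [0.6,-0.12,0],"turn": [0,0,0]},
    {"translation": [1.4,-0.12,0],"turn": [0,0,0]},
    {"translation": [2.2,-0.12,0],"turn": [0,0,0]},
    {"translation": [3.0,-0.12,0],"turn": [0,0,0]},
    {"translation": [3.45,-0.12,0],"turn": [0,0,0]},
    {"translation": [3.45,-0.12,0],"turn": [0,0,0]},
  ],
)

```text
time_s: 8.32
ee_pos: [0.5225, 0.0907, 0.136]
eef_rot: [-1.451, 1.567, -3.027]
force: [0.4, 0.6, 0.1]
grip_width: 0.0451
```

Emit:
arm_command(
  deltas=[
    {"translation": [0,0,0],"turn": [0,0,0]},
    {"translation": [0,0,0],"turn": [0,0,0]},
    {"translation": [0,0,0],"turn": [0,0,0]},
    {"translation": [0,0,0],"turn": [0,0,0]},
    {"translation": [0,0,0],"turn": [0,0,0]},
    {"translation": [0,0,0],"turn": [0,0,0]},
  ],
  gripper=0,
  force=15,
)

```text
time_s: 8.82
ee_pos: [0.5241, 0.0912, 0.1388]
eef_rot: [1.636, 1.569, 0.06]
force: [1.9, -0.4, 1.9]
grip_width: 0.012
```

```bash
python3 - <<'E'
from go import *
show()
E
```

```text
t 8.82 p [0.5241 0.0912 0.1388] toolx [ 0.002  0.    -1.   ] yaw_y -0.005 F [ 1.9 -0.4  1.9] M [-0.03 -0.29  0.1 ] w 0.012 q [ 0.1   0.35  1.67 -0.    1.12  0.11]
```

Emit:
arm_command(
  deltas=[
    {"translation": [0,0,0],"turn": [-0.5,0,0]},
    {"translation": [0,0,0],"turn": [-1.2,0,0]},
    {"translation": [0,0,0],"turn": [-2,0,0]},
    {"translation": [0,0,0],"turn": [-3,0,0]},
    {"translation": [0,0,0],"turn": [-4,0,0]},
    {"translation": [0,0,0],"turn": [-5,0,0]},
    {"translation": [0,0,0],"turn": [-6,0,0]},
    {"translation": [0,0,0],"turn": [-7,0,0]},
    {"translation": [0,0,0],"turn": [-8,0,0]},
    {"translation": [0,0,0],"turn": [-9,0,0]},
  ],
)

```text
time_s: 9.65
ee_pos: [0.5238, 0.0911, 0.1387]
eef_rot: [0.688, 1.57, -0.098]
force: [0.7, -1.8, 2.6]
grip_width: 0.0117
```

```bash
python3 - <<'E'
from go import *
show()
E
```

```text
t 9.65 p [0.5238 0.0911 0.1387] toolx [ 0.001 -0.    -1.   ] yaw_y 0.785 F [ 0.7 -1.8  2.6] M [-0.29 -0.19 -0.03] w 0.0117 q [ 0.1   0.35  1.67 -0.    1.12 -0.68]
```

Remaining to yaw ~1.46: about 7.8 units.

Emit:
arm_command(
  deltas=[
    {"translation": [0,0,0],"turn": [-1,0,0]},
    {"translation": [0,0,0],"turn": [-2,0,0]},
    {"translation": [0,0,0],"turn": [-3,0,0]},
    {"translation": [0,0,0],"turn": [-4,0,0]},
    {"translation": [0,0,0],"turn": [-5,0,0]},
    {"translation": [0,0,0],"turn": [-6,0,0]},
    {"translation": [0,0,0],"turn": [-6.8,0,0]},
    {"translation": [0,0,0],"turn": [-7.4,0,0]},
    {"translation": [0,0,0],"turn": [-7.7,0,0]},
    {"translation": [0,0,0],"turn": [-7.7,0,0]},
  ],
)

```text
time_s: 10.48
ee_pos: [0.5237, 0.0909, 0.1387]
eef_rot: [-0.426, 1.57, -0.543]
force: [-0.3, -3.5, 5.6]
grip_width: 0.0118
```

```bash
python3 - <<'E'
from go import *
show()
E
```

```text
t 10.48 p [0.5237 0.0909 0.1387] toolx [ 0.001 -0.    -1.   ] yaw_y 1.453 F [-0.3 -3.5  5.6] M [-0.61  0.08 -0.3 ] w 0.0118 q [ 0.1   0.35  1.67 -0.    1.12 -1.35]
```

Emit:
arm_command(
  deltas=[
    {"translation": [0,0,0],"turn": [0,0,0]},
    {"translation": [0,0,0],"turn": [0,0,0]},
    {"translation": [0,0,0],"turn": [0,0,0]},
    {"translation": [-0.5,0,0],"turn": [0,0,0]},
    {"translation": [-1.3,0,0],"turn": [0,0,0]},
    {"translation": [-2.2,0,0],"turn": [0,0,0]},
    {"translation": [-3.0,0,0],"turn": [0,0,0]},
    {"translation": [-3.5,0,0],"turn": [0,0,0]},
    {"translation": [-3.5,0,0],"turn": [0,0,0]},
  ],
  gripper=45,
)

```text
time_s: 11.23
ee_pos: [0.5243, 0.0915, 0.2282]
eef_rot: [0.263, 1.567, 0.144]
force: [-0.7, 1.2, -0.1]
grip_width: 0.0447
```

```bash
python3 - <<'E'
from go import *
import cv2
show()
im=optics.camera("wrist");cv2.imwrite("pics/w4.png",cv2.resize(im[:,:,::-1],None,fx=1.5,fy=1.5))
print(to((.466,-.026,.224),Rdown(-.147)))
E
```

```text
t 11.23 p [0.5243 0.0915 0.2282] toolx [ 0.004  0.001 -1.   ] yaw_y 1.452 F [-0.7  1.2 -0.1] M [ 0.12 -0.19 -0.04] w 0.0447 q [ 0.1   0.25  1.57  0.    1.31 -1.35]
([0.09, -4.93, -1.74], [18.32, 0.01, -0.02])
```

View pics/w4.png

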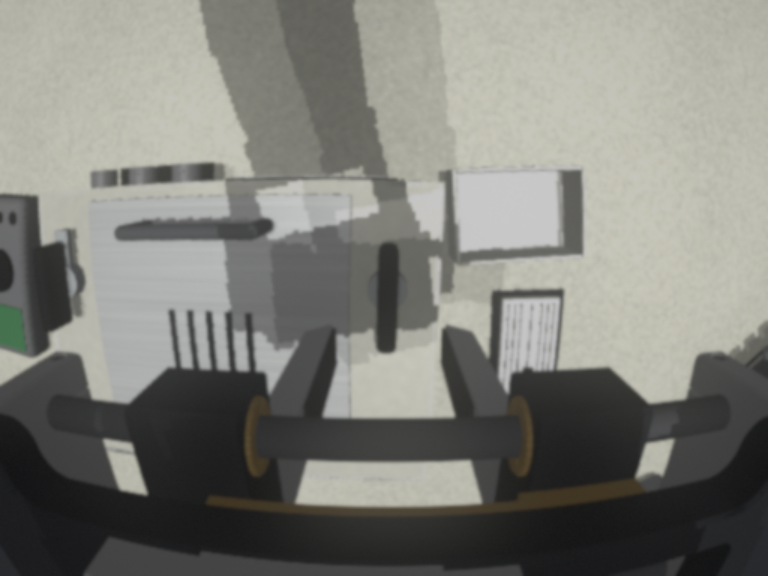

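Emit:
arm_command(
  deltas=[
    {"translation": [0,-0.3,-0.1],"turn": [1.0,0,0]},
    {"translation": [0,-0.8,-0.2],"turn": [2.4,0,0]},
    {"translation": [0,-1.2,-0.4],"turn": [3.8,0,0]},
    {"translation": [0,-1.6,-0.5],"turn": [5.2,0,0]},
    {"translation": [0,-2.0,-0.7],"turn": [6.6,0,0]},
    {"translation": [0,-2.4,-0.8],"turn": [8.0,0,0]},
    {"translation": [0,-2.8,-1.0],"turn": [9.4,0,0]},
    {"translation": [0,-3.2,-1.1],"turn": [10.8,0,0]},
    {"translation": [0,-3.6,-1.3],"turn": [12.2,0,0]},
    {"translation": [0,-4.0,-1.4],"turn": [13.6,0,0]},
    {"translation": [0,-4.4,-1.6],"turn": [15.0,0,0]},
    {"translation": [0,-4.7,-1.7],"turn": [16.4,0,0]},
  ],
)

```text
time_s: 12.28
ee_pos: [0.4665, -0.0209, 0.2242]
eef_rot: [-1.727, 1.569, 3.0]
force: [0.1, 0.2, 0.2]
grip_width: 0.0449
```

```bash
python3 - <<'E'
from go import *
show()
print(to((.4656,-.0263,.224),Rdown(-.15)))
E
```

```text
t 12.28 p [ 0.4665 -0.0209  0.2242] toolx [-0.002  0.    -1.   ] yaw_y 0.015 F [0.1 0.2 0.2] M [-0.04 -0.07 -0.03] w 0.0449 q [-0.12  0.12  1.74  0.    1.28 -0.14]
([0.01, -0.04, 0.21], [1.89, -0.0, 0.02])
```

Emit:
arm_command(
  deltas=[
    {"translation": [0,-0.05,0.1],"turn": [1.0,0,0]},
    {"translation": [0,-0.05,0.2],"turn": [1.9,0,0]},
    {"translation": [0,-0.05,0.2],"turn": [1.9,0,0]},
    {"translation": [0,-0.05,0.2],"turn": [1.9,0,0]},
  ],
)

```text
time_s: 12.62
ee_pos: [0.4659, -0.0254, 0.2247]
eef_rot: [-1.594, 1.569, 2.976]
force: [1.0, -0.6, 1.3]
grip_width: 0.0449
```

```bash
python3 - <<'E'
from go import *
import cv2
from station import models
show()
c=optics.get_calibration("wrist"); im=optics.camera("wrist")
cv2.imwrite("pics/w5.png",cv2.resize(im[:,:,::-1],None,fx=1.5,fy=1.5))
for t in ("panel_handle",):
    for r in models.mark_of(t,"wrist")[:2]: print(t,r["score"],r["at"],at_z("wrist",r["at"],.14,c))
print(to((.4656,-.0263,.14),Rdown(-.15)))
E
```

```text
t 12.62 p [ 0.4659 -0.0254  0.2247] toolx [-0.002  0.    -1.   ] yaw_y -0.142 F [ 1.  -0.6  1.3] M [-0.05 -0.09  0.06] w 0.0449 q [-0.13  0.11  1.75  0.    1.28  0.01]
panel_handle 0.67 [260.7, 204.9] [ 0.46782523 -0.02513695  0.14      ]
([3.4, -0.01, 0.04], [0.09, -0.0, 0.01])
```

View pics/w5.png

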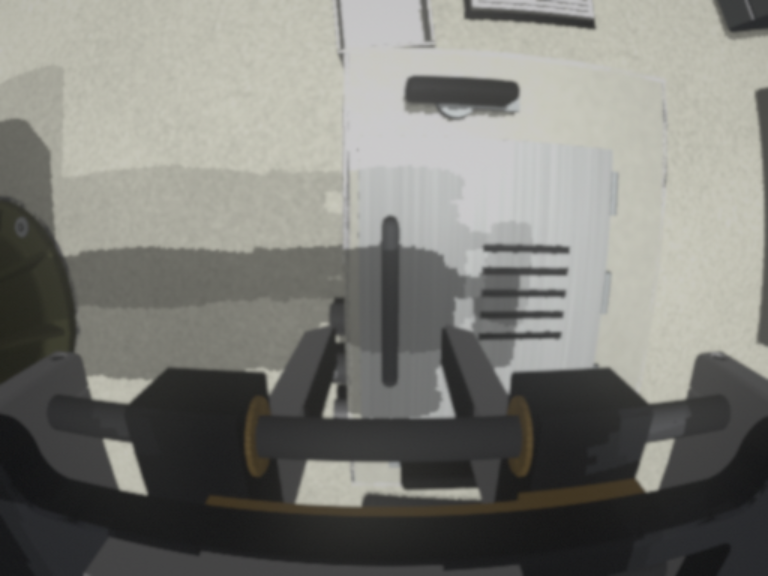

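Emit:
arm_command(
  deltas=[
    {"translation": [0.6,0,0],"turn": [0.1,0,0]},
    {"translation": [1.4,0,0],"turn": [0.1,0,0]},
    {"translation": [2.2,0,0],"turn": [0.1,0,0]},
    {"translation": [2.9,0,0],"turn": [0.1,0,0]},
    {"translation": [3.4,0,0],"turn": [0.1,0,0]},
    {"translation": [3.4,0,0],"turn": [0.1,0,0]},
  ],
)

```text
time_s: 13.22
ee_pos: [0.4651, -0.0251, 0.1382]
eef_rot: [-1.559, 1.567, 3.002]
force: [0.2, 0.1, -0.3]
grip_width: 0.0449
```

Emit:
arm_command(
  deltas=[
    {"translation": [0,0,0],"turn": [0,0,0]},
    {"translation": [0,0,0],"turn": [0,0,0]},
    {"translation": [0,0,0],"turn": [0,0,0]},
    {"translation": [0,0,0],"turn": [0,0,0]},
    {"translation": [0,0,0],"turn": [0,0,0]},
    {"translation": [0,0,0],"turn": [0,0,0]},
  ],
  gripper=0,
  force=20,
)

```text
time_s: 13.72
ee_pos: [0.4665, -0.0255, 0.1411]
eef_rot: [1.607, 1.57, -0.117]
force: [1.2, 0.1, -0.4]
grip_width: 0.0091
```

```bash
python3 - <<'E'
from go import *
show()
p,r,o=state()
# arc: hinge at (0.6139,-.0486,.1), handle local radius
yaw=-.15;ex=np.array([np.cos(yaw),np.sin(yaw),0]);ez=np.array([0,0,1.])
for a in np.radians([2,5,10,15,20,25,30,35,40,45,50,55,60,65,70,75,80,85,88,90,92]):
    d=lambda a:(-.15*np.cos(a)+.04*np.sin(a))*ex+(.15*np.sin(a)+.04*np.cos(a))*ez
    v=r.inv().apply(d(a)-d(0))/.025; print(round(np.degrees(a)),v.round(2))
E
```

```text
t 13.72 p [ 0.4665 -0.0255  0.1411] toolx [ 0.001 -0.    -1.   ] yaw_y -0.153 F [ 1.2  0.1 -0.4] M [-0.05 -0.48  0.01] w 0.0091 q [-0.13  0.21  1.84  0.    1.09  0.02]
2 [-0.21  0.06 -0.  ]
5 [-0.52  0.16 -0.  ]
10 [-1.02  0.37 -0.  ]
15 [-1.5   0.62 -0.  ]
20 [-1.95  0.91 -0.  ]
25 [-2.38  1.24 -0.  ]
30 [-2.78  1.61 -0.01]
35 [-3.15  2.01 -0.01]
40 [-3.48  2.44 -0.01]
45 [-3.77  2.89 -0.01]
50 [-4.02  3.37 -0.01]
55 [-4.23  3.87 -0.01]
60 [-4.39  4.39 -0.01]
65 [-4.51  4.92 -0.02]
70 [-4.58  5.46 -0.02]
75 [-4.6   6.   -0.02]
80 [-4.58  6.54 -0.02]
85 [-4.51  7.08 -0.02]
88 [-4.44  7.39 -0.02]
90 [-4.39  7.6  -0.02]
92 [-4.33  7.81 -0.03]
```

Emit:
arm_command(
  deltas=[
    {"translation": [-0.1,0.03,0],"turn": [0,0,0]},
    {"translation": [-0.31,0.09,0],"turn": [0,0,0]},
    {"translation": [-0.52,0.16,0],"turn": [0,0,0]},
    {"translation": [-0.77,0.26,0],"turn": [0,0,0]},
    {"translation": [-1.02,0.37,0],"turn": [0,0,0]},
    {"translation": [-1.26,0.49,0],"turn": [0,0,0]},
    {"translation": [-1.5,0.62,0],"turn": [0,0,0]},
    {"translation": [-1.5,0.62,0],"turn": [0,0,0]},
  ],
)

```text
time_s: 14.38
ee_pos: [0.4819, -0.0278, 0.1795]
eef_rot: [-2.166, 1.571, 2.393]
force: [-7.0, 1.4, 4.5]
grip_width: 0.0097
```

```bash
python3 - <<'E'
from go import *
import cv2
show()
im=optics.camera("scene")[110:300,140:370,::-1]; cv2.imwrite("pics/s1.png",cv2.resize(im,None,fx=2.9,fy=2.9,interpolation=cv2.INTER_CUBIC))
E
```

```text
t 14.38 p [ 0.4819 -0.0278  0.1795] toolx [-0.  0. -1.] yaw_y -0.153 F [-7.   1.4  4.5] M [ 0.3   1.26 -0.02] w 0.0097 q [-0.13  0.19  1.76  0.    1.19  0.02]
```

View pics/s1.png

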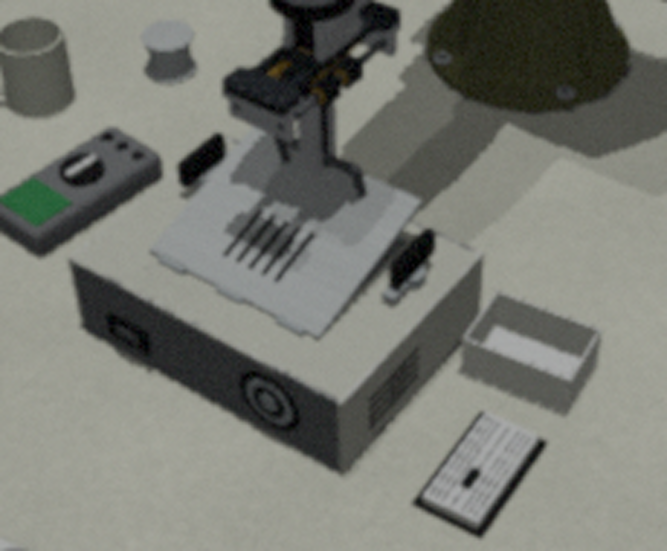

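Emit:
arm_command(
  deltas=[
    {"translation": [-0.22,0.14,0],"turn": [0,0,0]},
    {"translation": [-0.45,0.29,0],"turn": [0,0,0]},
    {"translation": [-0.66,0.45,0],"turn": [0,0,0]},
    {"translation": [-0.88,0.62,0],"turn": [0,0,0]},
    {"translation": [-1.08,0.8,0],"turn": [0,0,0]},
    {"translation": [-1.28,0.99,0],"turn": [0,0,0]},
    {"translation": [-1.47,1.19,0],"turn": [0,0,0]},
    {"translation": [-1.65,1.39,0],"turn": [0,0,0]},
    {"translation": [-1.82,1.6,0],"turn": [0,0,0]},
    {"translation": [-1.98,1.82,0],"turn": [0,0,0]},
    {"translation": [-2.13,2.04,0],"turn": [0,0,0]},
    {"translation": [-2.27,2.27,0],"turn": [0,0,0]},
  ],
)

```text
time_s: 15.43
ee_pos: [0.5373, -0.0362, 0.2369]
eef_rot: [-2.067, 1.57, 2.493]
force: [-11.0, 3.8, 9.2]
grip_width: 0.0092
```

```bash
python3 - <<'E'
from go import *
show()
E
```

```text
t 15.43 p [ 0.5373 -0.0362  0.2369] toolx [-0.001  0.    -1.   ] yaw_y -0.153 F [-11.    3.8   9.2] M [0.6  2.08 0.05] w 0.0092 q [-0.14  0.27  1.54  0.    1.34  0.02]
```

Emit:
arm_command(
  deltas=[
    {"translation": [-0.13,0.24,0],"turn": [0,0,0]},
    {"translation": [-0.25,0.48,0],"turn": [0,0,0]},
    {"translation": [-0.36,0.73,0],"turn": [0,0,0]},
    {"translation": [-0.46,0.98,0],"turn": [0,0,0]},
    {"translation": [-0.55,1.24,0],"turn": [0,0,0]},
    {"translation": [-0.62,1.5,0],"turn": [0,0,0]},
    {"translation": [-0.69,1.77,0],"turn": [0,0,0]},
    {"translation": [-0.74,2.03,0],"turn": [0,0,0]},
    {"translation": [-0.78,2.3,0],"turn": [0,0,0]},
    {"translation": [-0.81,2.57,0],"turn": [0,0,0]},
    {"translation": [-0.83,2.84,0],"turn": [0,0,0]},
    {"translation": [-0.83,3.11,0],"turn": [0,0,0]},
  ],
)

```text
time_s: 16.43
ee_pos: [0.615, -0.0484, 0.2568]
eef_rot: [1.554, 1.57, -0.17]
force: [-3.7, 1.5, 5.9]
grip_width: 0.0092
```

```bash
python3 - <<'E'
from go import *
import cv2
show()
im=optics.camera("scene")[80:270,140:370,::-1]; cv2.imwrite("pics/s2.png",cv2.resize(im,None,fx=2.9,fy=2.9,interpolation=cv2.INTER_CUBIC))
E
```

```text
t 16.43 p [ 0.615  -0.0484  0.2568] toolx [ 0.001 -0.    -1.   ] yaw_y -0.153 F [-3.7  1.5  5.9] M [0.17 0.87 0.05] w 0.0092 q [-0.14  0.43  1.27 -0.    1.44  0.02]
```

View pics/s2.png

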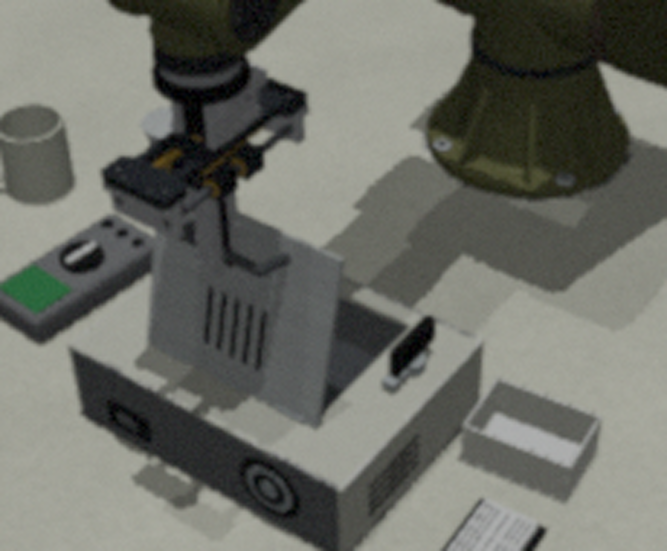

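Emit:
arm_command(
  deltas=[
    {"translation": [0,0.27,0],"turn": [0,0,0]},
    {"translation": [0.02,0.54,0],"turn": [0,0,0]},
    {"translation": [0.05,0.81,0],"turn": [0,0,0]},
    {"translation": [0.09,1.08,0],"turn": [0,0,0]},
    {"translation": [0.15,1.34,0],"turn": [0,0,0]},
    {"translation": [0.2,1.55,0],"turn": [0,0,0]},
    {"translation": [0.24,1.7,0],"turn": [0,0,0]},
    {"translation": [0.24,1.7,0],"turn": [0,0,0]},
    {"translation": [0.24,1.7,0],"turn": [0,0,0]},
  ],
)

```text
time_s: 17.23
ee_pos: [0.6574, -0.0548, 0.2494]
eef_rot: [1.782, 1.569, 0.058]
force: [3.9, 1.7, 1.5]
grip_width: 0.0091
```

```bash
python3 - <<'E'
from go import *
import cv2
show()
p,r,o=state();yaw=-.15
d=p-np.array([.6139,-.0486,.1]);u=d[0]*np.cos(yaw)+d[1]*np.sin(yaw)
print("u",u,"z",d[2],"angle",np.degrees(np.arctan2(u,d[2])+np.arctan2(.15,.04)),"rad",np.hypot(u,d[2]))
im=optics.camera("scene")[80:270,140:370,::-1]; cv2.imwrite("pics/s3.png",cv2.resize(im,None,fx=2.9,fy=2.9,interpolation=cv2.INTER_CUBIC))
E
```

```text
t 17.23 p [ 0.6574 -0.0548  0.2494] toolx [ 0.001  0.    -1.   ] yaw_y -0.153 F [3.9 1.7 1.5] M [ 0.25 -0.71  0.03] w 0.0091 q [-0.14  0.54  1.13  0.    1.47  0.01]
u 0.04395595495872613 z 0.1494125196086025 angle 91.46203941440338 rad 0.15574410740738984
```

View pics/s3.png

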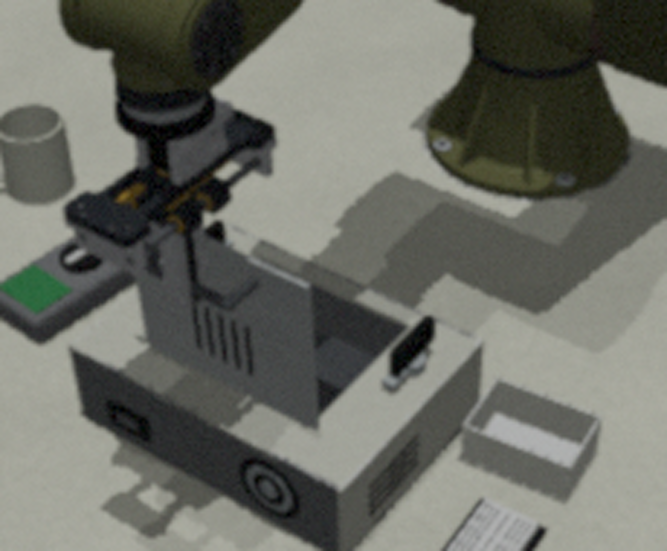

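Emit:
arm_command(
  deltas=[
    {"translation": [0,0,0],"turn": [0,0,0]},
    {"translation": [0,0,0],"turn": [0,0,0]},
    {"translation": [0,0,0],"turn": [0,0,0]},
    {"translation": [0,0,0],"turn": [0,0,0]},
  ],
  gripper=24,
)

```text
time_s: 17.62
ee_pos: [0.6563, -0.055, 0.2495]
eef_rot: [-1.323, 1.57, -3.047]
force: [-0.5, -0.2, -0.5]
grip_width: 0.0242
```

Emit:
arm_command(
  deltas=[
    {"translation": [-0.3,0,0],"turn": [0,0,0]},
    {"translation": [-0.8,0,0],"turn": [0,0,0]},
    {"translation": [-1.4,0,0],"turn": [0,0,0]},
    {"translation": [-2.1,0,0],"turn": [0,0,0]},
    {"translation": [-2.8,0,0],"turn": [0,0,0]},
    {"translation": [-3.5,0,0],"turn": [0,0,0]},
    {"translation": [-4,0,0],"turn": [0,0,0]},
    {"translation": [-4,0,0],"turn": [0,0,0]},
  ],
)

```text
time_s: 18.28
ee_pos: [0.6568, -0.0549, 0.3533]
eef_rot: [1.584, 1.566, -0.141]
force: [0.8, 0.1, 1.4]
grip_width: 0.0241
```

```bash
python3 - <<'E'
from go import *
import cv2
show()
im=optics.camera("scene")[80:270,140:370,::-1]; cv2.imwrite("pics/s4.png",cv2.resize(im,None,fx=2.9,fy=2.9,interpolation=cv2.INTER_CUBIC))
im=optics.camera("wrist"); cv2.imwrite("pics/w6.png",cv2.resize(im[:,:,::-1],None,fx=1.5,fy=1.5))
E
```

```text
t 18.28 p [ 0.6568 -0.0549  0.3533] toolx [ 0.005 -0.001 -1.   ] yaw_y -0.153 F [0.8 0.1 1.4] M [-0.05 -0.07  0.01] w 0.0241 q [-0.14  0.51  0.94 -0.    1.69  0.01]
```

View pics/s4.png

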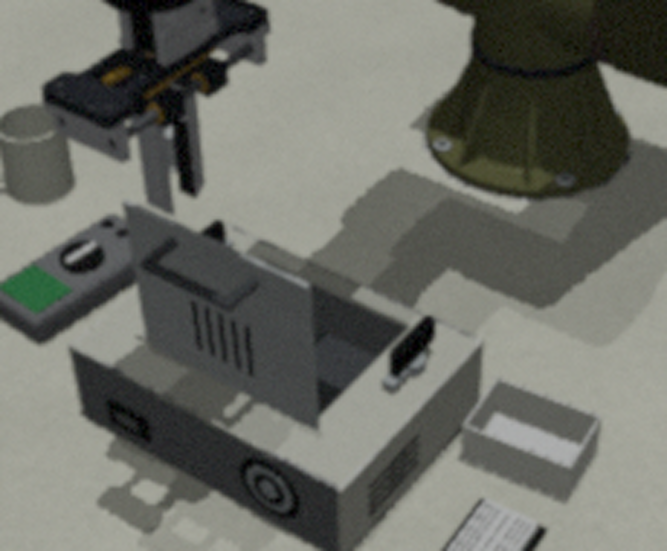

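View pics/w6.png

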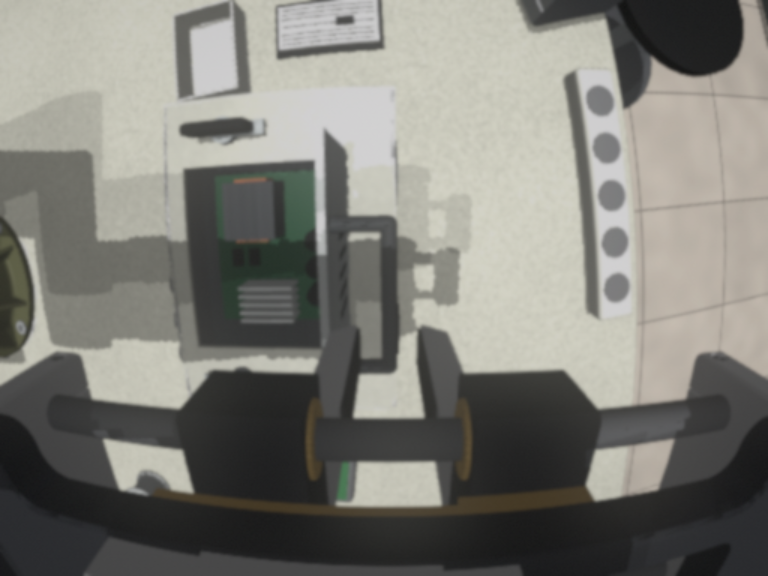

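```bash
python3 - <<'E'
from go import *
yaw=-.15;ex=np.array([np.cos(yaw),np.sin(yaw),0]);ey=np.array([-ex[1],ex[0],0]);ez=np.array([0,0,1.]);h=np.array([.6139,-.0486,.1])
for a in (82,86,90,94):
    t=np.radians(a);e=h+.17*(-np.cos(t)*ex+np.sin(t)*ez)+.0025*(np.sin(t)*ex+np.cos(t)*ez)
    print(a,((proj("scene",[e+.1*ey,e-.1*ey])-[140,80])*2.9).round(0).tolist())
E
```

```text
82 [[328.0, 267.0], [145.0, 183.0]]
86 [[319.0, 274.0], [135.0, 189.0]]
90 [[311.0, 282.0], [126.0, 196.0]]
94 [[302.0, 290.0], [117.0, 203.0]]
```

```bash
python3 -c "
from station import ctrl
print(ctrl.hand_in())"
```

```text
the job is handed in; nothing more can be done
None
```

The power supply is open: both fasteners are unlocked and the access panel stands upright on its own. I handed the job in at about 18.3 s of the 67 s allowed.

- **Fasteners:** I turned the right one first, then the left. Each went counter-clockwise until I felt about 0.3 N m of resistance at its stop. The wrist pictures show both wings parallel to the panel's edge, the right tongue to the front and the left one to the rear.
- **Panel:** I gripped the handle bar and swung it back along its arc. The tool position at release gave about 91.5°. In the last scene picture, the panel's edge matches about 90° to within about 2°.
- **Hand-in:** I opened the gripper and lifted it clear. It held about 85 mm above the top of the panel with no contact force.
- **Forces:** The highest reading between moves was about 19 N, when the first fastener grip closed about 1–2 mm off-centre. I corrected the offset during the turn.
- **Surroundings:** The tub and the breadboard looked undisturbed in the last pictures. The multimeter was only partly in view and looked in place. The screwdriver was not clearly in view at the end. It was last seen in place after the right fastener was turned, and the arm did not go near it afterwards.

No check failed. The camera estimates of the right fastener were 2–3 mm off in x from where the grip found it.

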